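Bring the swinging master bolt to rest over the length fixture

ROBOT

A 6-joint arm with a two-finger parallel gripper is mounted at the origin on the work surface. World frame = base frame: x ahead of the robot, y to its left, z up, the work surface at z = 0. Lengths are in m, angles in rad, forces in N, time in s.
With the tool pointing down it reaches from about 0.3 to 0.775 m from the base axis. Payload 14.6 kg.
Tool frame: the origin (TCP) lies between the finger pads; the fingertips stand 19 mm ahead of it and the grasp point (between the pads) is the TCP; z points along the fingers, y is the line along which they close (so a half turn about z gives the same grasp; the last joint's range is limited). The gripper opens to 85 mm and grips with 20 to 120 N. Pads are 22 mm wide; open, the fingers measure 114 mm over their backs; the gripper's body (76 mm by 85 mm) begins 54 mm behind the grasp point. The pads swing forward as they close: fully open they stand 13 mm farther back than shut.
Start: joints at [1.221, 0.3, 1.521, -0, 1.321, -0.067], TCP at [0.153, 0.528, 0.25] pointing down, gripper open.
Joint ranges: [-3.03, 3.03], [-0.79, 2.21], [0.23, 2.52], [-1.04, 4.18], [0, 3.07], [-2.55, 2.55]. Speed limits (rad/s): [2.22, 2.22, 2.57, 3.14, 3.14, 3.14].

INTERFACE

Orientations are given as a unit quaternion [x, y, z, w].
In Python, from cell import manip gives the robot as it stands. The module is installed in compiled form; this text tells all that it offers.
- The arm moves only by the shell command python3 -m inch 'ROWS' [FORCE]. ROWS is JSON, a list of rows, each a list of 7 numbers: the shift along the tool's x, y, z in mm, then the turn, a rotation vector about the tool's x, y, z in degrees, then the finger opening in mm, from 0 to 85.4. In form: [[tx, ty, tz, wx, wy, wz, jaw], ...]. A call has 1 to 20 rows; each row shifts and turns the commanded pose from where the row before left it, along the tool's axes as they then stand; what a row does not reach is not made up. A row lasts 1/8 s, in which the tool goes at most 62.5 mm and 10.7 degrees, less where a joint would pass 70% of its speed; a pose out of reach is approached as far as the arm can. A call with a gripper value outside its range is refused whole. The fingers move at their own pace and stop on an object; FORCE is the grip in N (left out, the last holds). Time passes only in rows, so rows that do not move let the fingers close. It gives the time, the measured TCP pose, the force, the opening and the grip force at its end, in the units of the state.
- manip.read_state(): the state, without advancing time (a new reading comes with each control period).
- manip.get_image(name): name is "scene" or "side" or "wrist"; returns a dict with "img" (384x512x3 uint8, red, green, blue), "fx", "fy", "cx", "cy" (pixels), "world_from_camera" (4x4, takes a point from camera to world coordinates); the wrist camera has in their place "mount" (4x4, takes a point from camera to tool coordinates, whose origin is the TCP and whose axes are the flange's). Camera axes: x right, y down, z forward; pixel columns grow to the right and rows downward; lengths in m; the calibration is good to about 2 mm. The wrist camera is an equidistant fisheye: a pixel r from the principal point sees the ray r / f radians off the axis. A picture is of the moment at which its call begins: read the wrist's pose just before it. There is no depth.
- manip.job_done(): hands the job in; it is judged then, once.
The state is a dict: "clock": time; "joint_positions": joint angles; "joint_velocities": joint speeds; "effort": joint torques, N m; "tcp_pos": TCP position; "orientation": TCP orientation; "wrist_force": force on the tool from outside, world axes, zero at the start; "wrist_torque": the same for the moment, N m; "finger_gap": opening from 0.0 (shut) to 1.0 (fully open); "grip_force": force on a finger pad.
Only numpy, scipy, OpenCV 4.12 (cv2) and the standard library are available. Lean on these libraries where they do the work, as an engineer would, in place of code of your own. Each camera call takes 0.05 s, during which the arm holds its last target. There are 200 camera calls.

TASK

Using only the black handle of the yellow trolley, draw the trolley along its rail so that the red boom drags off the wooden keeper peg, then steady the master bolt that hangs on it and keep its tip still over the yellow disc of the bolt length fixture for at least four seconds. Then let go of the handle and leave the bolt resting over the disc. Do not touch the boom or the bolt with the robot, do not let the boom swing wildly or jerk the trolley, and leave the nuts and the mirror where they are.

Things in the scene. Friction and masses are not known exactly. Their poses are not given: they have to be found in the camera images.
- rail: Aluminium trolley rail on two blue posts, fixed to the bench, 630 mm long along its own y axis, 114 mm high. Origin on the bench under its middle; its own x points square to the rail towards the fixture side, z up.
- trolley (a joint): Travel of the yellow trolley (saddle 74 x 90 mm, 0.8 kg) along the rail in m: 0 at the +y end, 0.46 at the -y end, growing towards the rail's own -y. The handle stands at rail y = 0.23 m minus this value. It slides with about 1.5 N of dry friction plus 3 N per m/s and stays where it is left.
- handle (a point): Grip point of the black square handle on the trolley, 24 x 24 mm, faces square to the rail, upright; this point is 210 mm above the bench, on the handle's axis; the handle reaches from 145 mm to 235 mm high. Nothing stands beside it along the rail within 100 mm above 150 mm height.
- boom (a joint): Swing angle of the red boom in rad: 0 when square to the rail (its resting position), positive when its end is swung towards the rail's own -y (the way trolley travel grows). A slow, almost undamped pendulum: period about 2.5 s, decay time about 27 s, effective length (trolley acceleration over it gives angular acceleration) about 0.19 m. Stops at +-1.2 rad.
- pivot (a point): Pivot of the red boom on the trolley, 60 mm beyond the handle axis along the rail's own +x, 150 mm high. The pivot pin is raked 7 degrees from upright, its top leaning towards the boom, so gravity draws the boom back to its middle position.
- boom_end (a point): Rounded outer end of the red boom, 245 mm from the pivot. The boom is a level round bar 12 mm thick, 150 mm high, 0.12 kg.
- master_bolt: Steel master bolt, 0.3 kg nominal, head 34 mm and shank 22 mm across, hanging head up at 185 mm from the pivot on the boom. Origin on the boom's bar above the bolt, 150 mm high.
- bolt_tip (a point): Brass tip of the master bolt, 90 mm below the bar, 60 mm above the bench; at rest it lies 245 mm from the handle axis along the rail's own +x, and level with the handle along the rail.
- keeper: Turned wooden keeper peg, upright, fixed, 16 mm thick, 185 mm high, on a 50 mm foot. Origin under its foot; axes parallel to the rail's. It stands 215 mm beyond the pivot (rail +x). As the trolley goes towards the rail's -y the boom leans on it, is held back to about -0.5 rad, slips off and swings free when the handle is about 135 mm past the peg along the rail.
- fixture: Steel bolt length fixture, fixed, base 110 x 80 x 16 mm with a round 60 mm seat; its axes are parallel to the rail's; origin under the middle. It lies beyond the keeper peg, 245 mm from the rail's centre line, so that the bolt's resting path runs over it.
- seat (a point): Centre of the yellow disc (36 mm across) on top of the fixture's seat, 35 mm above the bench, 25 mm below the hanging tip.
- nut0: Black flange nut lying on the bench, 42 mm across its flange, 22 mm high. Origin in the middle of its underside. A bystander.
- nut1: Second black flange nut like nut0. A bystander.
- nut2: Third black flange nut like nut0. A bystander.
- mirror: Chrome inspection mirror lying on the bench: disc 56 mm across with a 155 mm handle along its own +x, 13 mm high. Origin under the disc. A bystander.
Not all that is in view belongs to the job. There is more than one size of the keeper; the one meant has the size given above.

How it is judged:
On the way, in this order (a step that is already met when the one before it is completed fails the run):
1. the boom has been dragged off the keeper peg and the bolt hangs beyond it (y of bolt_tip in the frame of keeper below -0.07 m), for 0.1 s.
2. the bolt's tip stays over the yellow disc (within 18 mm) and nearly still for 4 s (horizontal distance between bolt_tip and seat below 0.018 m and linear speed of master_bolt below 0.06 m/s), for 4 s.
At the end, for the whole second after the job is handed in: The bolt's tip is within 18 mm of the disc's centre seen from above, slower than 60 mm/s, the trolley stands still and the handle is released (all of step 2 and velocity of joint trolley between -0.02 and 0.02 m/s); the robot touches nothing.
It fails at once if the robot touches the boom or the bolt (contact force between any of the arm, the fingers and boom above 0.5 N).
It fails at once if the boom swings wildly (more than 0.9 rad) (value of joint boom above 0.9 rad or value of joint boom below -0.9 rad).
It fails at once if the trolley is jerked (faster than 0.4 m/s) (velocity of joint trolley above 0.4 m/s or velocity of joint trolley below -0.4 m/s).
It fails at once if a nut or the mirror is moved by more than 20 mm (distance of any of nut0, nut1, nut2, mirror from where it was at the start of the episode above 0.02 m).
It also fails if it takes over 48 s, if anything falls off the work surface, if the arm or the gripper's body presses on something with over 40 N, if the wrist force passes 120 N, or if a joint passes its speed limit or range.

## Working session

There is one attempt and no reset: what is moved stays moved. The work goes in short steps, Python scripts to look and compute and a shell command to move; the robot and the scene stay as the last step left them, time stands still between calls to the robot, and variables do not carry over. Pictures are saved under pics/ and viewed, at most 10 in all, crops included, and the job is handed in when it is done.

```bash
mkdir -p pics; cat > h.py <<'E'
import numpy as np, cv2
from cell import manip
def pic(n,f):
    d=manip.get_image(n); cv2.imwrite('pics/'+f,d['img'][:,:,::-1]); return d
def ray(d,u,v,z):
    T=np.array(d['world_from_camera']); r=T[:3,:3]@np.array([(u-d['cx'])/d['fx'],(v-d['cy'])/d['fy'],1]); o=T[:3,3]
    return o+r*(z-o[2])/r[2]
def proj(d,p):
    T=np.linalg.inv(np.array(d['world_from_camera'])); q=T[:3,:3]@np.array(p)+T[:3,3]
    return d['fx']*q[0]/q[2]+d['cx'],d['fy']*q[1]/q[2]+d['cy']
E
python3 - <<'E'
from h import *
import pickle
D={}
for n in('scene','side'):
    d=pic(n,n+'0.png'); D[n]=d; print(n,d['fx'],d['cx'],d['cy'],np.round(d['world_from_camera'],3).tolist())
pickle.dump(D,open('d0.pkl','wb'))
print(manip.read_state())
E
```

```text
scene 373.1574901897527 254.07055694125438 189.4704551906354 [[-0.38, 0.652, -0.656, 1.367], [0.925, 0.28, -0.258, 0.271], [0.015, -0.705, -0.709, 0.931], [0.0, 0.0, 0.0, 1.0]]
side 395.3707702969968 256.59195563834277 187.77941885239363 [[0.948, -0.216, 0.235, 0.375], [-0.319, -0.594, 0.739, -0.865], [-0.02, -0.775, -0.632, 0.869], [0.0, 0.0, 0.0, 1.0]]
{'clock': 0.1, 'joint_positions': array([ 1.22140077e+00,  3.00436508e-01,  1.52152352e+00,  2.13037314e-07,
        1.32070949e+00, -6.66335287e-02]), 'joint_velocities': array([ 0.00067536, -0.00144971, -0.00360184, -0.00057682, -0.00083001,
        0.00015171]), 'effort': array([ 2.50811405e-03, -5.44366765e+01, -3.62373054e+01,  2.47847618e-05,
        3.03440698e-03, -2.22927724e-05]), 'tcp_pos': array([0.15340931, 0.52797117, 0.24976463]), 'orientation': array([ 1.40910487e-01,  9.90022194e-01, -5.26803023e-04, -1.11296546e-04]), 'wrist_force': array([ 0.65127753, -0.15808312, -0.3751865 ]), 'wrist_torque': array([-0.0343847 ,  0.05836702, -0.05530271]), 'grip_force': 0.0, 'finger_gap': 1.0024387130987709}
```

View pics/scene0.png

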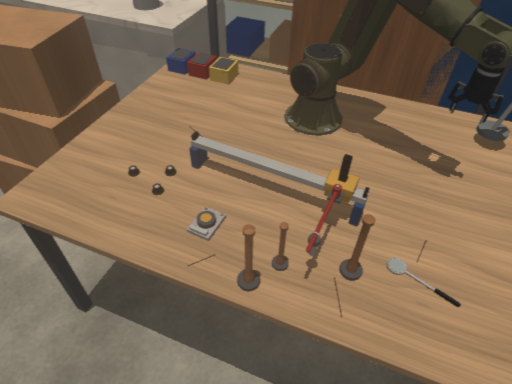

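View pics/side0.png

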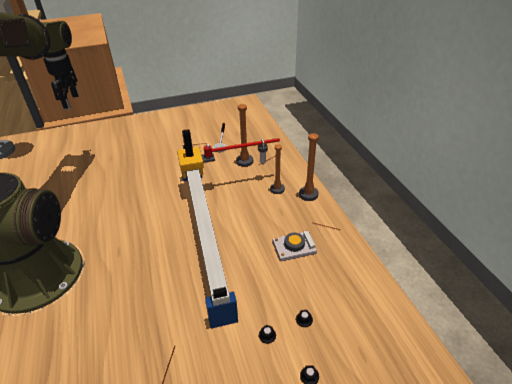

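```bash
python3 - <<'E'
from h import *
import pickle
D=pickle.load(open('d0.pkl','rb'))
S=D['scene'];I=D['side']
def blobs(d,lo,hi,n,mn=25):
    h=cv2.cvtColor(d['img'],cv2.COLOR_RGB2HSV); m=cv2.inRange(h,lo,hi)
    k,l,st,c=cv2.connectedComponentsWithStats(m)
    for i in range(1,k):
        if st[i,4]>mn: print(n,st[i].tolist(),c[i].round(1))
for n,d in D.items():
    blobs(d,(18,150,110),(32,255,255),n+' yel')
    blobs(d,(0,190,60),(6,255,255),n+' red')
    blobs(d,(105,120,30),(125,255,160),n+' blue')
    blobs(d,(4,120,20),(14,255,140),n+' wood',120)
    blobs(d,(0,0,0),(180,255,28),n+' black',30)
out=[]
for d,y0,x0,y1,x1,s in((S,150,180,300,390,3.8),(I,90,170,210,330,4.9)):
    out.append(cv2.resize(d['img'][y0:y1,x0:x1,::-1],None,fx=s,fy=s,interpolation=cv2.INTER_CUBIC))
for i,o in enumerate(out): cv2.imwrite(f'pics/c{i}.png',o)
for p,(f,t) in {'A':((249,280),(249,229)),'B':((280,263),(283,225)),'C':((351,270),(368,218))}.items():
    b=ray(S,*f,0); # height by top pixel
    best=min(np.arange(.05,.3,.001),key=lambda z:abs(proj(S,[b[0],b[1],z])[1]-t[1]))
    print(p,b.round(3),best, proj(I,[b[0],b[1],0]),proj(I,[b[0],b[1],best]))
E
```

```text
scene yel [209, 61, 28, 10, 42] [223.4  67. ]
scene yel [326, 169, 33, 27, 407] [342.  181.5]
scene yel [201, 214, 10, 8, 63] [205.5 217.2]
scene blue [481, 0, 31, 26, 542] [498.7   9.2]
scene blue [440, 52, 38, 55, 668] [458.9  75.6]
scene blue [490, 67, 22, 50, 345] [505.5  92.1]
scene blue [455, 89, 9, 7, 35] [458.9  91.9]
scene blue [456, 100, 21, 12, 167] [466.  105.6]
scene wood [288, 0, 60, 74, 2212] [312.6  24.4]
scene wood [338, 4, 113, 98, 5300] [398.6  58.3]
scene wood [189, 58, 27, 22, 221] [200.7  71.2]
scene wood [347, 215, 28, 57, 393] [359.3 244.7]
scene wood [277, 226, 11, 38, 150] [281.5 245.9]
scene wood [243, 228, 12, 54, 309] [248.3 258.4]
scene black [479, 64, 24, 8, 62] [489.6  68.9]
scene black [449, 71, 52, 44, 887] [478.7  90.7]
side yel [177, 147, 26, 24, 421] [190.2 159.5]
side yel [288, 235, 13, 9, 93] [294.4 239.1]
side red [265, 139, 15, 4, 38] [271.6 140.4]
side red [204, 141, 58, 16, 209] [227.7 147.6]
side blue [206, 292, 31, 36, 675] [221.8 311.9]
side wood [9, 0, 19, 15, 191] [18.1  6.6]
side wood [19, 40, 105, 83, 4579] [77.1 83.8]
side wood [238,
[... 600 characters left out ...]
lack [214, 288, 12, 10, 92] [219.4 292.5]
side black [297, 311, 15, 15, 116] [303.6 319.7]
side black [259, 326, 16, 16, 120] [266.6 335. ]
side black [301, 367, 17, 17, 148] [308.6 376.5]
A [0.847 0.057 0.   ] 0.22900000000000015 (np.float64(306.9017045654839), np.float64(194.93753555991765)) (np.float64(311.4892511886203), np.float64(137.1539245313242))
B [0.759 0.119 0.   ] 0.1760000000000001 (np.float64(276.17188279462675), np.float64(189.6417626310141)) (np.float64(276.81016357948005), np.float64(146.8360337941475))
C [ 0.701  0.317 -0.   ] 0.23300000000000015 (np.float64(243.27708624697658), np.float64(161.67488218638186)) (np.float64(240.4795909583405), np.float64(106.02610603480261))
```

View pics/c0.png

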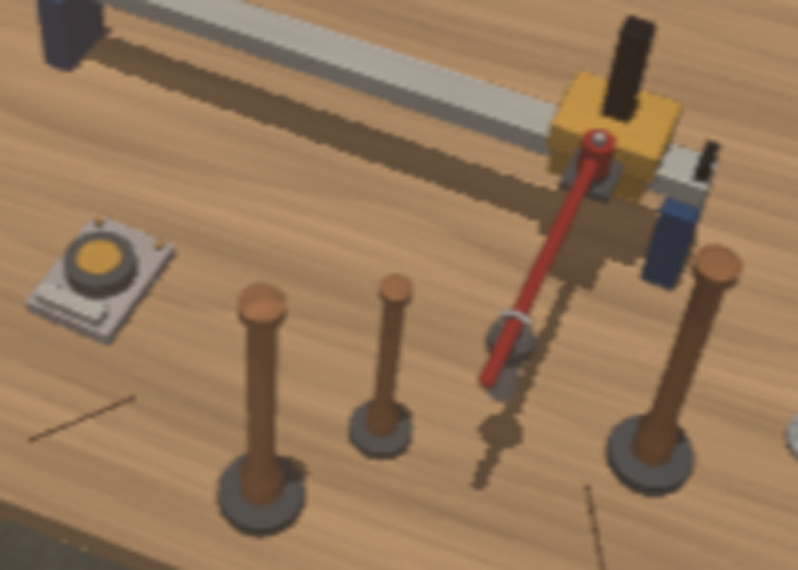

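View pics/c1.png

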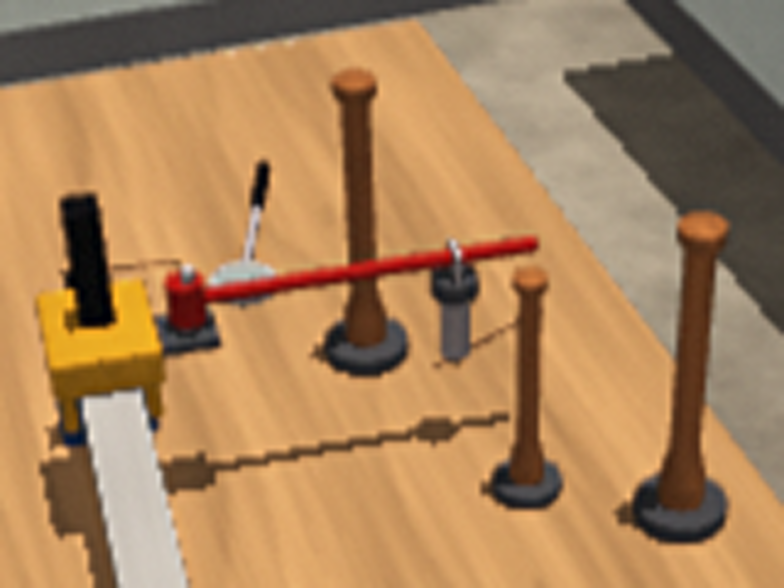

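Scene pegs: A (249,257), about 229 mm high. B (281,246), about 180 mm. C (361,247), about 233 mm. B fits the 185 mm keeper: it is thin, has a 50 mm foot, and stands between the boom and the fixture. The crops confirm it. Fixture disc is at scene (205,217), side (294,239).

```bash
python3 - <<'E'
from h import *
import pickle
D=pickle.load(open('d0.pkl','rb'))
S=D['scene'];I=D['side']
def both(n,s,i,z):
    a=ray(S,*s,z)[:2];b=ray(I,*i,z)[:2];print(n,a.round(4),b.round(4));return (a+b)/2
seat=both('seat',(205.5,217.2),(294.4,239.1),.035)
kt=both('ktop',(283.3,225.5),(278,145.8),.185)
kf=both('kfoot',(280,263),(277,189),.004)
ht=both('htop',(347.5,155.5),(186.3,130.8),.235)
hb=both('hbot',(343.2,178),(189.8,155),.147)
both('boom end',(308.5,250),(279.3,140),.15); both('pivot',(338,188),(208,147),.165)
# rail edges in side: grey low-sat bright
h=cv2.cvtColor(I['img'],cv2.COLOR_RGB2HSV)
L=[];R=[]
for v in range(185,285,5):
    row=h[v,180:240]; m=np.where((row[:,1]<60)&(row[:,2]>120))[0]
    if len(m)>4: L.append(ray(I,180+m[0]-.5,v,.114)[:2]);R.append(ray(I,180+m[-1]+.5,v,.114)[:2])
L=np.array(L);R=np.array(R);c=(L+R)/2;print(np.c_[c,np.linalg.norm(L-R,axis=1)].round(4)[::4])
p=np.polyfit(c[:,1],c[:,0],1,);print('rail x=',p,'yaw of +y deg',np.degrees(np.arctan2(-p[0],1)))
for h0 in(ht,hb):
  for q,d in((seat,.245),(kt,.275),(kf,.275)):
    w=q-h0;r=np.hypot(*w);th=np.arctan2(w[1],w[0]);print('yaw',np.degrees(th+np.arccos(d/r)))
E
```

```text
seat [ 0.713  -0.1483] [ 0.7133 -0.1478]
ktop [0.7691 0.1187] [0.7596 0.1102]
kfoot [0.7616 0.1194] [0.7611 0.1165]
htop [0.4884 0.2147] [0.4951 0.2169]
hbot [0.489  0.2187] [0.494  0.2128]
boom end [0.7919 0.1971] [0.7961 0.1918]
pivot [0.5573 0.2154] [0.5557 0.2108]
[[ 0.4844  0.095   0.0431]
 [ 0.4763  0.      0.0406]
 [ 0.4705 -0.0848  0.041 ]
 [ 0.4652 -0.1605  0.0414]
 [ 0.4605 -0.2287  0.0417]]
rail x= [0.07207046 0.47695705] yaw of +y deg -4.122206089723038
yaw -3.7939917671210734
yaw -1.3926653921237704
yaw -3.454239691989947
yaw -3.7590792594507376
yaw -1.2631117534682352
yaw -3.305166977269097
```

```bash
python3 -m inch '[[0,0,-30,0,0,-6.1,85],[0,0,-30,0,0,-6.1,85],[-45,-36,0,0,0,0,85],[-45,-36,0,0,0,0,85],[-45,-36,0,0,0,0,85],[-45,-36,0,0,0,0,85],[-45,-36,0,0,0,0,85],[-45,-36,0,0,0,0,85],[-45,-36,0,0,0,0,85],[-45,-36,0,0,0,0,85],[0,0,0,0,0,0,85],[0,0,0,0,0,0,85]]'; python3 - <<'E'
from h import *
s=manip.read_state();p=s['tcp_pos'];d=np.array([.4925,.215])-p[:2]
from scipy.spatial.transform import Rotation as R
M=R.from_quat(s['orientation']).as_matrix();print(s['clock'],M.round(4).tolist(),p,1000*M.T@np.r_[d,.21-p[2]],s['joint_positions'])
d=manip.get_image('wrist');pic('wrist','w0.png');print(d['fx'],d['cx'],d['cy'],d['mount'])
# predicted handle top pixel
T=np.linalg.inv(np.array(d['mount']))
for z in(.235,.15):
    q=M.T@(np.array([.4925,.215,z])-p);c=T[:3,:3]@q+T[:3,3];th=np.arctan2(np.hypot(c[0],c[1]),c[2]);r=th*d['fx']/np.hypot(c[0],c[1]);print(z,d['cx']+r*c[0],d['cy']+r*c[1])
E
```

```text
clock: 1.6
tcp_pos: [0.4922, 0.2159, 0.3099]
orientation: [0.035, 0.999, -0.0, -0.0]
wrist_force: [-0.2, 0.1, -0.8]
finger_gap: 0.996
grip_force: 0.0
1.6 [[-0.9975, 0.0701, -0.0008], [0.0701, 0.9975, -0.0001], [0.0008, -0.0001, -1.0]] [0.49216691 0.21589142 0.30994183] [-0.47570087 -0.85106701 99.94160801] [ 3.45144988e-01  2.32802715e-01  1.46719240e+00  1.92754385e-04
  1.44239803e+00 -1.15547990e+00]
297.3186396354542 253.99522690453466 191.78821769562043 [[ 6.10437553e-04 -9.53214293e-01 -3.02294789e-01  7.77480854e-02]
 [ 9.99999806e-01  5.44838771e-04  3.01326168e-04  4.68319661e-04]
 [-1.22526489e-04 -3.02294914e-01  9.53214441e-01 -1.22822940e-01]
 [ 0.00000000e+00  0.00000000e+00  0.00000000e+00  1.00000000e+00]]
0.235 252.04330927428975 212.44101969296634
0.15 252.5833708613294 180.77186627249637
```

View pics/w0.png

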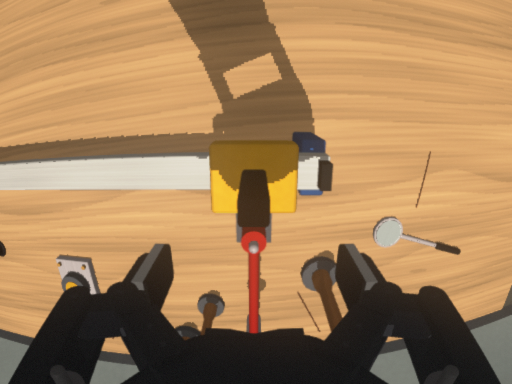

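The wrist view shows the handle (254,212) where I predicted it, centred and square between the fingers, with the boom pointing away. I'll descend and grip.

```bash
python3 -m inch '[[0,-1,25,0,0,0,85],[0,0,25,0,0,0,85],[0,0,25,0,0,0,85],[0,0,25,0,0,0,85],[0,0,0,0,0,0,85],[0,0,0,0,0,0,15],[0,0,0,0,0,0,15],[0,0,0,0,0,0,15],[0,0,0,0,0,0,15],[0,0,0,0,0,0,15]]' 40
```

```text
clock: 2.95
tcp_pos: [0.4926, 0.2148, 0.2109]
orientation: [0.035, 0.999, 0.0, 0.0]
wrist_force: [-1.6, 0.6, 5.1]
finger_gap: 0.277
grip_force: 41.2
```

```bash
python3 -m inch '[[0,-1,0,0,0,0,15],[0,-3,0,0,0,0,15],[0,-5,0,0,0,0,15],[0,-7,0,0,0,0,15],[0,-8,0,0,0,0,15],[0,-8,0,0,0,0,15],[0,-8,0,0,0,0,15],[0,-8,0,0,0,0,15],[0,-8,0,0,0,0,15],[0,-8,0,0,0,0,15],[0,-8,0,0,0,0,15],[0,-8,0,0,0,0,15],[0,-8,0,0,0,0,15],[0,-6,0,0,0,0,15],[0,-4,0,0,0,0,15],[0,-2,0,0,0,0,15]]'; python3 - <<'E'
from h import *
d=pic('scene','s1.png');s=manip.read_state();print(s['clock'],s['wrist_force'],s['wrist_torque'],s['tcp_pos'],d['img'].shape)
E
```

```text
clock: 4.95
tcp_pos: [0.4855, 0.115, 0.2109]
orientation: [0.035, 0.999, 0.0, 0.0]
wrist_force: [-3.4, 1.5, 7.0]
finger_gap: 0.274
grip_force: 41.5
5.0 [-3.83277551 -1.30625228  7.11537381] [-0.13551922  0.47397293  0.05439844] [0.48545993 0.11482333 0.21093188] (384, 512, 3)
```

View pics/s1.png

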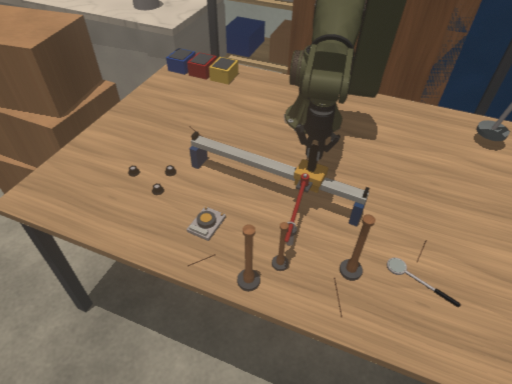

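Boom is leaning on the short keeper at scene (288,237), and the forces are small. Next I drag it off slowly, then measure the swing.

```bash
cat > obs.py <<'E'
from h import *
import sys,json
def theta(d,piv):
    h=cv2.cvtColor(d['img'],cv2.COLOR_RGB2HSV)
    m=(cv2.inRange(h,(0,150,50),(5,255,255))|cv2.inRange(h,(174,150,50),(180,255,255)))
    v,u=np.nonzero(m); ps=np.array([ray(d,a,b,.15)[:2] for a,b in zip(u,v)]) if len(u) else np.zeros((0,2))
    w=ps-piv; x=w@[.9976,-.0698]; y=w@[.0698,.9976]; k=(x>.06)&(x<.27)&(abs(y)<.26)&(np.hypot(x,y)<.27)
    x,y=x[k],y[k]; 
    return np.arctan2(-(x@y),x@x),k.sum(),x.max() if k.any() else 0
def run(n):
    for _ in range(n):
        s=manip.read_state();t=s['clock'];p=s['tcp_pos'][:2]+.06*np.array([.9976,-.0698])
        th,k,xm=theta(manip.get_image('scene'),p)
        with open('log.txt','a') as f:f.write(f'{t:.3f} {th:.4f} {p[0]:.4f} {p[1]:.4f}\n')
        print(round(t,3),round(th,3),k,round(xm,3))
if __name__=='__main__': run(int(sys.argv[1]))
E
python3 -m inch '[[0,-3,0,0,0,0,15],[0,-6,0,0,0,0,15],[0,-8,0,0,0,0,15],[0,-8,0,0,0,0,15],[0,-8,0,0,0,0,15],[0,-8,0,0,0,0,15],[0,-8,0,0,0,0,15],[0,-8,0,0,0,0,15],[0,-8,0,0,0,0,15],[0,-8,0,0,0,0,15],[0,-8,0,0,0,0,15],[0,-8,0,0,0,0,15],[0,-8,0,0,0,0,15],[0,-8,0,0,0,0,15],[0,-8,0,0,0,0,15],[0,-8,0,0,0,0,15],[0,-8,0,0,0,0,15],[0,-8,0,0,0,0,15],[0,-4,0,0,0,0,15],[0,-2,0,0,0,0,15]]'; python3 obs.py 14; python3 -m inch '[[0,0,0,0,0,0,15],[0,0,0,0,0,0,15],[0,0,0,0,0,0,15],[0,0,0,0,0,0,15]]';python3 obs.py 24
```

```text
clock: 7.5
tcp_pos: [0.4753, -0.0278, 0.2109]
orientation: [0.035, 0.999, 0.0, 0.0]
wrist_force: [-5.9, 1.6, 7.7]
finger_gap: 0.275
grip_force: 41.7
7.5 0.167 129 0.238
7.55 0.251 138 0.235
7.6 0.332 140 0.228
7.65 0.409 139 0.222
7.7 0.479 135 0.214
7.75 0.543 136 0.206
7.8 0.598 132 0.199
7.85 0.643 128 0.193
7.9 0.678 126 0.188
7.95 0.703 134 0.185
8.0 0.717 128 0.182
8.05 0.72 127 0.182
8.1 0.71 127 0.184
8.15 0.691 129 0.188
clock: 8.7
tcp_pos: [0.4753, -0.0279, 0.2109]
orientation: [0.035, 0.999, -0.0, 0.0]
wrist_force: [-6.1, -1.2, 8.8]
finger_gap: 0.277
grip_force: 41.7
8.7 -0.038 134 0.241
8.75 -0.122 131 0.24
8.8 -0.204 130 0.238
8.85 -0.282 126 0.232
8.9 -0.355 130 0.227
8.95 -0.424 127 0.22
9.0 -0.483 131 0.213
9.05 -0.536 124 0.205
9.1 -0.582 128 0.2
9.15 -0.619 123 0.193
9.2 -0.645 121 0.191
9.25 -0.663 120 0.188
9.3 -0.668 121 0.188
9.35 -0.664 122 0.188
9.4 -0.65 120 0.189
9.45 -0.625 122 0.193
9.5 -0.59 123 0.199
9.55 -0.548 124 0.204
9.6 -0.497 127 0.21
9.65 -0.437 145 0.218
9.7 -0.374 132 0.225
9.75 -0.302 128 0.23
9.8 -0.227 123 0.235
9.85 -0.148 130 0.239
```

```bash
cat > plan.py <<'E'
import numpy as np,sys
from scipy.optimize import least_squares
# usage: plan.py tmin tstart goal_mm nrows
tmin,t0,goal,N=float(sys.argv[1]),float(sys.argv[2]),float(sys.argv[3]),int(sys.argv[4])
a=np.loadtxt('log.txt');a=a[a[:,0]>=tmin-1e-6]
L=.19;g=2/27;dt=.005
def sim(th,w,W,n,acc=None):
    o=[(th,w)]
    for i in range(n):
        A=0 if acc is None else acc[i]
        w+=dt*(-W*W*np.sin(th)-g*w-A*np.cos(th)/L);th+=dt*w;o.append((th,w))
    return np.array(o)
n=int(round((a[-1,0]-a[0,0])/dt));idx=np.round((a[:,0]-a[0,0])/dt).astype(int)
fixW=len(sys.argv)>5 and float(sys.argv[5])
f=lambda p:sim(p[0],p[1],fixW or p[2],n)[idx,0]+p[3]-a[:,1]
r=least_squares(f,[a[0,1],0,2.5,0]);p=r.x;W=fixW or p[2]
print('fit',p,'rms',np.sqrt(np.mean(r.fun**2)))
st=sim(p[0],p[1],W,int(round((t0-a[0,0])/dt)))[-1];print('state',st,'amp',np.hypot(st[0],st[1]/W))
m=25;lag=.03
def acc(v):
    vel=np.r_[np.repeat(v*8e-3,m),np.zeros(12)]
    k=np.ones(15)/15;vel=np.convolve(np.r_[np.zeros(0),vel],k)[:len(vel)]   # ~35 ms lag/smoothing
    return np.diff(np.r_[0,vel])/dt,vel
def cost(v):
    A,vel=acc(v);o=sim(*st,W,len(A),A);s=np.cumsum(v)
    return np.r_[o[-1,0]*300,o[-1,1]/W*300,(s[-1]-goal)*20,np.diff(np.r_[0,v,0])*.05,v*.02,np.maximum(0,s-goal-15),np.minimum(0,s+10),10*np.maximum(0,abs(v)-24),300*np.maximum(0,abs(o[::10,0])-.75)]
v=least_squares(cost,np.full(N,goal/N)).x
v=np.round(v);
def end(v):
    A,_=acc(v);return sim(*st,W,len(A),A)
o=end(v);print(v.astype(int).tolist(),'sum',v.sum(),'end',o[-1],'maxth',abs(o[:,0]).max(),'s',np.cumsum(v).astype(int).tolist())
E
python3 plan.py 7.45 9.9 103 20
```

```text
fit [0.15979    1.76392465 2.55962343 0.0070729 ] rms 0.0025293265379268404
state [-0.06911234  1.65393699] amp 0.649849728511553
[0, 4, 10, 15, 19, 21, 20, 16, 10, 4, 0, 0, -1, -4, -7, -8, -6, -1, 4, 9] sum 105.0 end [-0.00115178 -0.00130713] maxth 0.4784457796657108 s [0, 4, 14, 29, 48, 69, 89, 105, 115, 119, 119, 119, 118, 114, 107, 99, 93, 92, 96, 105]
```

```bash
python3 -m inch '[[0,0,0,0,0,0,15],[0,-4,0,0,0,0,15],[0,-10,0,0,0,0,15],[0,-15,0,0,0,0,15],[0,-19,0,0,0,0,15],[0,-20,0,0,0,0,15],[0,-20,0,0,0,0,15],[0,-16,0,0,0,0,15],[0,-10,0,0,0,0,15],[0,-4,0,0,0,0,15],[0,0,0,0,0,0,15],[0,0,0,0,0,0,15],[0,1,0,0,0,0,15],[0,4,0,0,0,0,15],[0,7,0,0,0,0,15],[0,8,0,0,0,0,15],[0,6,0,0,0,0,15],[0,1,0,0,0,0,15],[0,-4,0,0,0,0,15],[0,-8,0,0,0,0,15]]'; python3 obs.py 22;python3 - <<'E'
from h import *
d=pic('scene','s2.png');e=pic('side','i2.png')
for d in(d,e):
    i=d['img'];u,v=proj(d,[.7131,-.148,.045]);u,v=int(u),int(v);c=i[v-45:v+45,u-55:u+55,::-1]
    cv2.imwrite('pics/t%d.png'%(d is e),cv2.resize(c,None,fx=3.5,fy=3.5,interpolation=2))
a,b=cv2.imread('pics/t0.png'),cv2.imread('pics/t1.png');cv2.imwrite('pics/t.png',np.hstack([a,b]))
s=manip.read_state();print(s['clock'],s['tcp_pos'],s['wrist_force'])
E
```

```text
clock: 12.4
tcp_pos: [0.468, -0.1304, 0.2109]
orientation: [0.035, 0.999, 0.0, -0.0]
wrist_force: [-7.6, 1.5, 9.0]
finger_gap: 0.273
grip_force: 41.7
12.4 -0.051 122 0.242
12.45 -0.055 124 0.242
12.5 -0.051 123 0.239
12.55 -0.047 122 0.241
12.6 -0.043 120 0.241
12.65 -0.038 118 0.241
12.7 -0.034 119 0.242
12.75 -0.029 120 0.242
12.8 -0.023 120 0.242
12.85 -0.017 122 0.242
12.9 -0.01 119 0.24
12.95 -0.003 120 0.241
13.0 0.003 124 0.241
13.05 0.011 123 0.242
13.1 0.017 123 0.242
13.15 0.024 124 0.242
13.2 0.029 121 0.24
13.25 0.034 122 0.242
13.3 0.041 123 0.242
13.35 0.044 125 0.242
13.4 0.047 122 0.242
13.45 0.052 116 0.242
13.6 [ 0.46802176 -0.13071054  0.21091764] [-6.81546461 -1.0924153   8.27710335]
```

View pics/t.png

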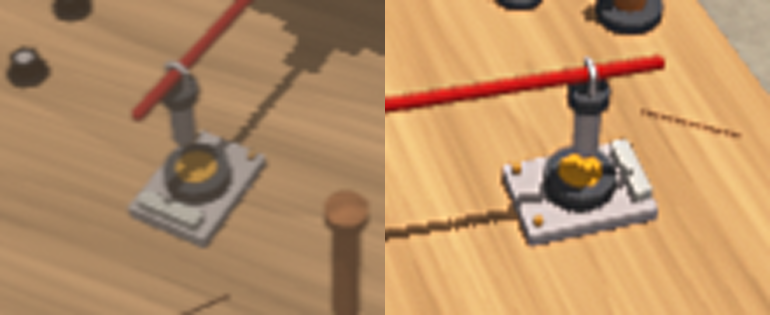

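Tip hangs over the disc in both views, with about 0.055 rad of residual swing. One small correction to trim it.

```bash
sed -i 's/v=np.round(v);/v=np.round(v*2)\/2/; s/v.astype(int)/v/' plan.py; python3 plan.py 12.45 13.6 0 16 2.56
```

```text
fit [-5.35368518e-02  3.18199594e-02  2.57777952e+00  8.71885810e-04] rms 0.0008309986160733342
state [ 0.05256325 -0.00409374] amp 0.05258756541008006
[1.0, 1.5, 1.5, 1.0, 0.5, -0.5, -1.0, -1.0, -1.5, -1.5, -1.0, -0.5, -0.0, 0.5, 1.0, 1.0] sum 1.0 end [-0.00217525 -0.00138482] maxth 0.05256324624871697 s [1, 2, 4, 5, 5, 5, 4, 3, 1, 0, -1, -1, -1, -1, 0, 1]
```

```bash
python3 -m inch '[[0,-1,0,0,0,0,15],[0,-1.5,0,0,0,0,15],[0,-1.5,0,0,0,0,15],[0,-1,0,0,0,0,15],[0,-0.5,0,0,0,0,15],[0,0.5,0,0,0,0,15],[0,1,0,0,0,0,15],[0,1,0,0,0,0,15],[0,1.5,0,0,0,0,15],[0,1.5,0,0,0,0,15],[0,1,0,0,0,0,15],[0,0.5,0,0,0,0,15],[0,0,0,0,0,0,15],[0,-0.5,0,0,0,0,15],[0,-0.5,0,0,0,0,15],[0,-0.5,0,0,0,0,15]]'; python3 obs.py 20 | awk 'NR%4==1'; python3 - <<'E'
from h import *
# bolt at rest: steel shank low end seen by both cameras; disc centre for reference
for n in('scene','side'):
    d=pic(n,n+'3.png'); u,v=proj(d,[.7131,-.148,.06]); print(n,'tip expected',u,v)
    u,v=int(u),int(v);c=d['img'][v-24:v+16,u-25:u+25,::-1];cv2.imwrite('pics/q_%s.png'%n,cv2.resize(c,(400,320),interpolation=0)); print(u-25,v-24)
cv2.imwrite('pics/q.png',np.hstack([cv2.imread('pics/q_scene.png'),cv2.imread('pics/q_side.png')]))
E
```

```text
clock: 15.6
tcp_pos: [0.468, -0.1304, 0.2109]
orientation: [0.035, 0.999, 0.0, -0.0]
wrist_force: [-6.8, 2.5, 8.7]
finger_gap: 0.276
grip_force: 41.7
15.6 -0.002 121 0.241
15.8 -0.0 123 0.241
16.0 0.002 121 0.241
16.2 0.004 122 0.241
16.4 0.005 122 0.241
scene tip expected 204.955182584269 211.988542207348
179 187
side tip expected 294.7161045232932 233.05282946340327
269 209
```

View pics/q.png

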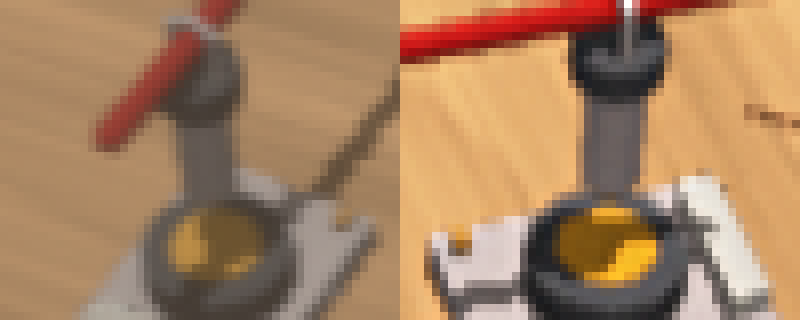

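The swing is damped to about 0.005 rad. The tip is at scene (205,212) and side (295,233), within about 2 mm of the disc's centre. Holding over 4 s before release.

```bash
Z='x'; python3 -m inch '[[0,0,0,0,0,0,15],[0,0,0,0,0,0,15],[0,0,0,0,0,0,15],[0,0,0,0,0,0,15],[0,0,0,0,0,0,15],[0,0,0,0,0,0,15],[0,0,0,0,0,0,15],[0,0,0,0,0,0,15],[0,0,0,0,0,0,15],[0,0,0,0,0,0,15],[0,0,0,0,0,0,15],[0,0,0,0,0,0,15],[0,0,0,0,0,0,15],[0,0,0,0,0,0,15],[0,0,0,0,0,0,15],[0,0,0,0,0,0,15],[0,0,0,0,0,0,15],[0,0,0,0,0,0,15],[0,0,0,0,0,0,15],[0,0,0,0,0,0,15]]' >/dev/null; python3 -m inch '[[0,0,0,0,0,0,15],[0,0,0,0,0,0,15],[0,0,0,0,0,0,15],[0,0,0,0,0,0,15],[0,0,0,0,0,0,15],[0,0,0,0,0,0,15],[0,0,0,0,0,0,15],[0,0,0,0,0,0,15],[0,0,0,0,0,0,15],[0,0,0,0,0,0,15],[0,0,0,0,0,0,15],[0,0,0,0,0,0,15],[0,0,0,0,0,0,15],[0,0,0,0,0,0,15],[0,0,0,0,0,0,15],[0,0,0,0,0,0,15]]' >/dev/null; python3 obs.py 3; python3 -m inch '[[0,0,0,0,0,0,40],[0,0,0,0,0,0,60],[0,0,0,0,0,0,80],[0,0,0,0,0,0,85],[0,0,0,0,0,0,85],[0,0,-10,0,0,0,85],[0,0,-20,0,0,0,85],[0,0,-25,0,0,0,85],[0,0,-25,0,0,0,85],[0,0,-10,0,0,0,85],[0,0,0,0,0,0,85],[0,0,0,0,0,0,85]]'; python3 obs.py 24 | awk 'NR%4==1'; python3 -c "
from h import *
d=pic('scene','s4.png');c=d['img'][120:280,130:400,::-1];cv2.imwrite('pics/f.png',cv2.resize(c,None,fx=2.9,fy=2.9))"
```

```text
21.2 0.005 125 0.241
21.25 0.005 123 0.241
21.3 0.005 123 0.241
clock: 22.85
tcp_pos: [0.468, -0.1304, 0.2994]
orientation: [0.035, 0.999, 0.0, -0.001]
wrist_force: [0.3, -0.3, 0.6]
finger_gap: 0.998
grip_force: 0.0
22.85 0.005 124 0.241
23.05 0.005 124 0.241
23.25 0.005 122 0.241
23.45 0.006 121 0.241
23.65 0.005 125 0.241
23.85 0.005 122 0.241
```

View pics/f.png

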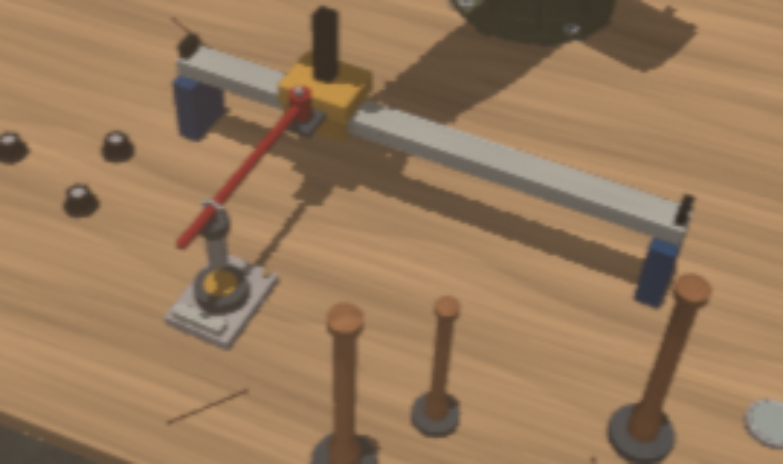

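The handle is released and the bolt hangs still over the disc (crop 218,260). The arm is clear.

```bash
python3 -c "
from cell import manip
print(manip.job_done())"
```

```text
the job is handed in; nothing more can be done
None
```

I dragged the boom off the 185 mm keeper peg, steadied the bolt and held it over the yellow disc (about 2 mm off centre) for more than 4 s, then released the handle and handed the job in at about 24 s; no verdict was returned.

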